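# Fetch the varnish pot from the back of the paint rack

### The job

The little varnish pot stands at the back of the pine paint rack, hemmed in by a bottle, a square tin and a jar. First stand all three of these together in the shallow side tray while the pot stays where it is, then stand the pot on the middle of the round plywood plinth, and only after that put the bottle, the tin and the jar back on the rack, each on the very spot where it stood at the start (within about a centimetre). Keep all four upright throughout and leave the drinks can alone.

Things in the scene. Friction and masses are not known exactly. Their poses are not given: they have to be found in the camera images.
- bottle: Loose round white plastic bottle with a narrow black cap, 120 mm high in all: straight body 50 mm in diameter up to 90 mm, then a shoulder up to 104 mm, then a cap 30 mm in diameter. About 0.2 kg. Origin: centre of its underside, z up. It starts on one of the rack's three outer places; which one varies.
- tin: Loose square aluminium tin, 52 x 52 mm in plan and 104 mm high, with a small dark screw cap (28 mm across, 12 mm high) off-centre on its top, 8 mm towards +x and +y. About 0.25 kg. Origin: centre of its underside, z up. Its x and y axes are square to its sides. It starts on one of the rack's three outer places.
- jar: Loose round grey plastic jar, 56 mm in diameter up to 84 mm, with a wide dark steel lid 60 mm in diameter from 84 to 102 mm high. About 0.25 kg. Origin: centre of its underside, z up. It starts on one of the rack's three outer places.
- pot: Small loose varnish pot, the lowest of the four: 42 mm in diameter up to 32 mm, dark lid 44 mm in diameter from 32 to 46 mm high. About 0.1 kg. Origin: centre of its underside, z up. It starts on the rack, in front of the brick back and between the three taller containers.
- rack: Fixed plywood board 200 (x) x 250 (y) x 12 mm thick with a pine brick back, x = 77 to 99 mm, its top 51 mm above the table. Origin: centre of its underside; +x points away from the robot within 0.2 rad. The pot stands on the board near (30, 0) mm, the others near (30, 65), (30, -65), (-45, 0) mm, on grey paint marks 68 mm across, each up to 3 mm off: note where each really stands.
- tape: Bystander: small loose roll of masking tape, 52 mm across, 18 mm high, lying on the rack near its corner at (-66, 90) mm. Origin: centre of its underside, z up. 
- tray: Fixed shallow open grey plastic tray, 280 (x) x 130 (y) mm outside, walls 5 mm thick and 16 mm high, floor 5 mm above the table. Origin: centre of its underside, z up. Its long axis x points away from the robot, turned up to 0.2 rad. It lies on the other side from the rack, left or right. The three containers stand in it side by side along its length.
- plinth: Fixed round plywood plinth, 84 mm in diameter, 14 mm high, between rack and tray. Origin: centre of its underside, z up. The pot goes on its middle.
- can: Bystander: loose plain aluminium drinks can, 66 mm in diameter, 115 mm high, beyond the plinth. Origin: centre of its underside, z up. To be left alone.
There are look-alikes about, which are no part of the job. What is shaped like the jar but blue or purple is not meant. Of the things shaped like the plinth, the plywood one is meant.

How it is judged:
On the way, in this order (a step that is already met when the one before it is completed fails the run):
1. bottle, tin and jar all stand upright in the side tray, the pot still standing in its place on the rack (within 20 mm) (x of bottle in the frame of tray between -0.12 and 0.12 m and y of bottle in the frame of tray between -0.05 and 0.05 m and z of bottle in the frame of tray between 0 and 0.012 m and angle between each of bottle, tin, jar's own z axis and vertical below 0.12 rad and linear speed of each of bottle, tin, jar below 0.03 m/s and x of tin in the frame of tray between -0.12 and 0.12 m and y of tin in the frame of tray between -0.05 and 0.05 m and z of tin in the frame of tray between 0 and 0.012 m and x of jar in the frame of tray between -0.12 and 0.12 m and y of jar in the frame of tray between -0.05 and 0.05 m and z of jar in the frame of tray between 0 and 0.012 m and distance of pot from where it was at the start of the episode below 0.02 m), for 0.2 s.
2. the pot stands released on the middle of the plinth (within 12 mm), the other three still in the tray (x of bottle in the frame of tray between -0.12 and 0.12 m and y of bottle in the frame of tray between -0.05 and 0.05 m and z of bottle in the frame of tray between 0 and 0.012 m and angle between each of bottle, tin, jar, pot's own z axis and vertical below 0.12 rad and linear speed of each of bottle, tin, jar, pot below 0.03 m/s and x of tin in the frame of tray between -0.12 and 0.12 m and y of tin in the frame of tray between -0.05 and 0.05 m and z of tin in the frame of tray between 0 and 0.012 m and x of jar in the frame of tray between -0.12 and 0.12 m and y of jar in the frame of tray between -0.05 and 0.05 m and z of jar in the frame of tray between 0 and 0.012 m and horizontal distance between pot and plinth below 0.012 m and z of pot in the frame of plinth between 0.01 and 0.018 m and contact force between the fingers and pot below 0.1 N), for 0.2 s.
At the end, for the whole second after the job is handed in: The pot stands upright on the plinth, its centre within 12 mm of the plinth's centre; bottle, tin and jar each stand upright on the rack within 15 mm of where they stood at the start; all released and at rest (horizontal distance between pot and plinth below 0.012 m and z of pot in the frame of plinth between 0.01 and 0.018 m and angle between each of pot, bottle, tin, jar's own z axis and vertical below 0.12 rad and linear speed of each of pot, bottle, tin, jar below 0.03 m/s and contact force between the fingers and pot below 0.1 N and distance of each of bottle, tin, jar from where it was at the start of the episode below 0.015 m and contact force between the fingers and bottle below 0.1 N and contact force between the fingers and tin below 0.1 N and contact force between the fingers and jar below 0.1 N); the robot touches nothing.
It fails at once if a container is tipped by more than 0.6 rad (angle between any of bottle, tin, jar, pot's own z axis and vertical above 0.6 rad).
It fails at once if the drinks can is knocked over or shoved by more than 20 mm (distance of can from where it was at the start of the episode above 0.02 m or angle between can's own z axis and vertical above 0.3 rad).
It also fails if it takes over 144 s, if anything falls off the work surface, if the arm or the gripper's body presses on something with over 40 N, if the wrist force passes 120 N, or if a joint passes its speed limit or range.

### The arm

A 6-joint arm with a two-finger parallel gripper is mounted at the origin on the work surface. World frame = base frame: x ahead of the robot, y to its left, z up, the work surface at z = 0. Lengths are in m, angles in rad, forces in N, time in s.
With the tool pointing down it reaches from about 0.25 to 0.725 m from the base axis. Payload 4 kg.
Tool frame: the origin (TCP) lies at the very end of the fingers, on their centre line; the grasp point (between the pads) lies 19 mm behind it; z points along the fingers, y is the line along which they close (so a half turn about z gives the same grasp; the last joint's range is limited). The gripper opens to 85 mm and grips with 20 to 120 N. Pads are 22 mm wide; open, the fingers measure 114 mm over their backs; the gripper's body (76 mm by 85 mm) begins 54 mm behind the grasp point. The pads swing forward as they close: fully open they stand 13 mm farther back than shut.
Start: joints at [1.191, 0.241, 0.005, 1.335, 0, 1.571], TCP at [0.185, 0.464, 0.231] pointing down, gripper open.
Joint ranges: [-2.72, 2.72], [-1.05, 1.87], [-1.09, 1.28], [-1.99, 2.15], [-1.42, 1.44], [-3.14, 3.14]. Speed limits (rad/s): [2.79, 2.79, 3.14, 3.14, 3.14, 3.14].

### API

Orientations are given as a rotation vector (axis times angle).
In Python, from plant import robot gives the robot as it stands.
- The arm moves only by the tool arm_command, never from a script. Its argument "moves" is a list that holds one entry, the list of rows, each a list of 7 numbers: the shift along the tool's x, y, z in normalised numbers (1 is 0.75 m), then the turn, a rotation vector about the tool's x, y, z in normalised numbers (1 is 2 pi rad), then the finger opening in m, from 0 to 0.0854. In form: [[[tx, ty, tz, ax, ay, az, jaw], ...]]. A call has 1 to 20 rows; each row is the pose to reach, as a shift and turn from the pose commanded when the call began, along the tool's axes at that moment; what a row does not reach only later rows make up. A row lasts 1/10 s, in which the tool goes at most 50 mm and 8.59 degrees, less where a joint would pass 70% of its speed; a pose out of reach is approached as far as the arm can. A call with a gripper value outside its range is refused whole. The fingers move at their own pace and stop on an object; the grip force is fixed at half the most. Time passes only in rows, so rows that repeat a pose let the fingers close. It gives the time, the measured TCP pose, the force, the opening and the grip force at its end, in the units of the state.
- robot.read_state(): the state, without advancing time (a new reading comes with each control period).
- robot.grab_frame(name): name is "scene" or "top" or "wrist"; returns a dict with "img" (480x640x3 uint8, blue, green, red), "camera_matrix" (3x3 intrinsics, pixels), "R" (3x3) and "t" (3): a world point X has camera coordinates R X + t. Camera axes: x right, y down, z forward; pixel columns grow to the right and rows downward; lengths in m; the calibration is good to about 2 mm. A picture is of the moment at which its call begins. There is no depth.
- robot.hand_in(): hands the job in; it is judged then, once.
The state is a dict: "clock": time; "joint_positions": joint angles; "joint_velocities": joint speeds; "joint_efforts": joint torques, N m; "tcp_pos": TCP position; "tcp_rot": TCP orientation; "contact_force": force on the tool from outside, world axes, zero at the start; "moment": the same for the moment, N m; "width": finger opening in m; "grip_force": force on a finger pad.
Only numpy, scipy, OpenCV 4.12 (cv2) and the standard library are available. Lean on these libraries where they do the work, as an engineer would, in place of code of your own. Each camera call takes 0.05 s, during which the arm holds its last target. There are 200 camera calls.

## Working session

There is one attempt and no reset: what is moved stays moved. The work goes in short steps, Python scripts to look and compute and a tool call to move; the robot and the scene stay as the last step left them, time stands still between calls to the robot, and variables do not carry over. Pictures are saved under pics/ and viewed, at most 14 in all, crops included, and the job is handed in when it is done.

Besides the shell and the picture viewer there is one more tool, called after "Emit:" by a JSON object that holds its "fn" and its "kwargs". arm_command: Moves the arm, as the interface text tells. Its arguments: {"type":"object","properties":{"moves":{"type":"array"}},"required":["moves"]}

```bash
ls; mkdir -p pics
python3 - <<'E'
from plant import robot
import cv2
s=robot.read_state();print(s)
for n in("top","scene"):
    f=robot.grab_frame(n);cv2.imwrite(f"pics/{n}0.png",f["img"]);print(n,f["camera_matrix"],f["R"],f["t"])
E
```

```text
pics
{'clock': 0.0, 'joint_positions': array([ 1.19100884e+00,  2.41405576e-01,  3.69583804e-03,  1.33520190e+00,
       -1.27831406e-05,  1.57080231e+00]), 'joint_velocities': array([ 0.0013224 , -0.00057967, -0.0016383 ,  0.00053964,  0.0005122 ,
        0.00087384]), 'joint_efforts': array([ 1.71222473e-04, -3.72319579e+01,  2.52407384e+01,  1.71265035e-02,
       -1.44426494e-04, -6.43078039e-06]), 'tcp_pos': array([0.18512529, 0.46376936, 0.23040583]), 'tcp_rot': array([-0.5929258 , -3.08473712,  0.00326638]), 'contact_force': array([-0.19848677, -0.10195423, -0.74129772]), 'moment': array([-0.0395395 ,  0.01832816, -0.01574234]), 'grip_force': 0.0, 'width': 0.08556328563334842}
top [[496.46003816   0.         318.06502799]
 [  0.         496.46003816 238.87360471]
 [  0.           0.           1.        ]] [[ 0.06325001 -0.9979869   0.00464527]
 [-0.97535906 -0.06280035 -0.2114966 ]
 [ 0.21136257  0.00884636 -0.97736769]] [0.03686862 0.5967997  1.11997519]
scene [[606.79003635   0.         306.7654829 ]
 [  0.         606.79003635 236.59650358]
 [  0.           0.           1.        ]] [[-0.76176756  0.64771228 -0.01337877]
 [ 0.37450789  0.42341609 -0.8249016 ]
 [-0.52863411 -0.63339374 -0.565118  ]] [ 0.4014407  -0.19684169  1.7572047 ]
```

View pics/top0.png

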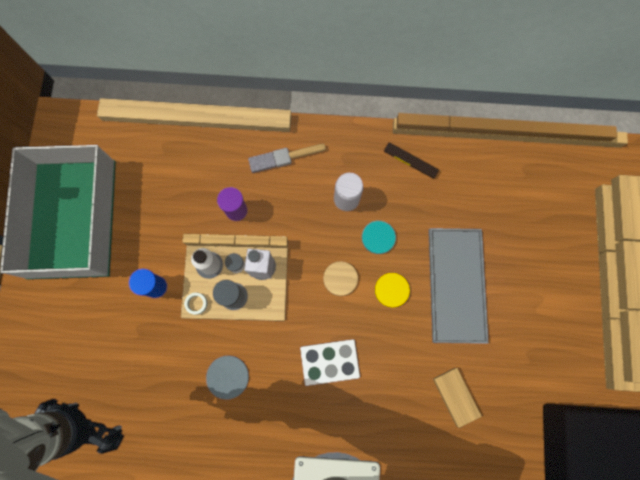

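View pics/scene0.png

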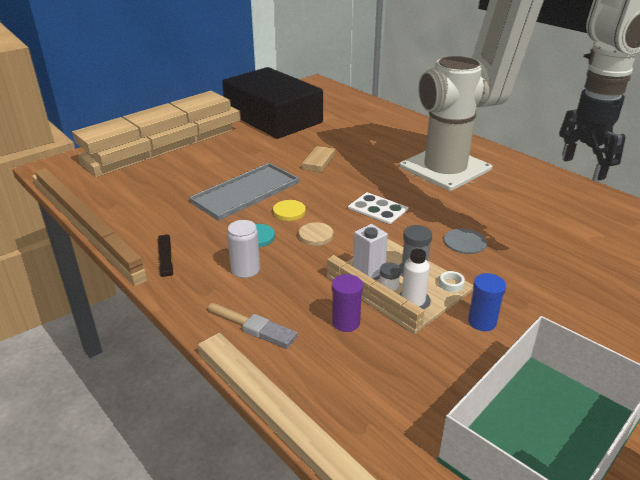

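Run:
```python
import cv2
a=cv2.imread("pics/top0.png")
cv2.imwrite("pics/c1.png",cv2.resize(a[228:328,175:295],None,fx=6,fy=6,interpolation=cv2.INTER_CUBIC))
cv2.imwrite("pics/c2.png",cv2.resize(a[220:350,310:500],None,fx=4,fy=4,interpolation=cv2.INTER_CUBIC))
```

```text
(no output)
```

View pics/c1.png

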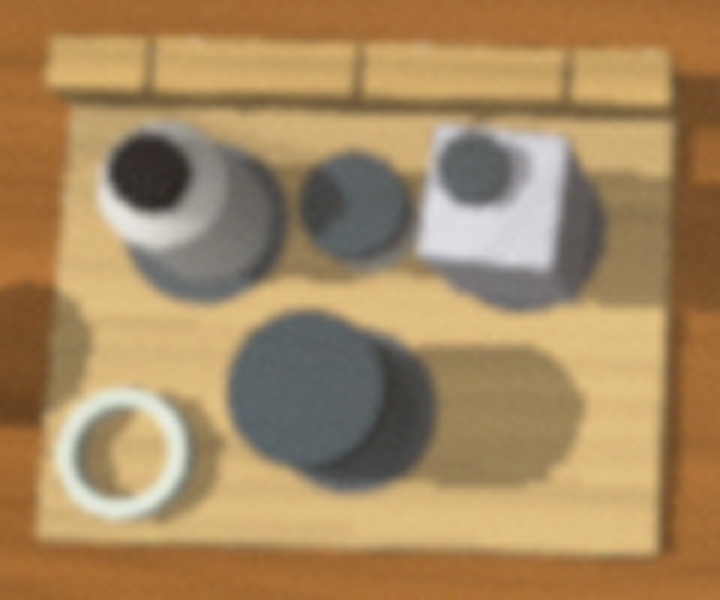

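View pics/c2.png

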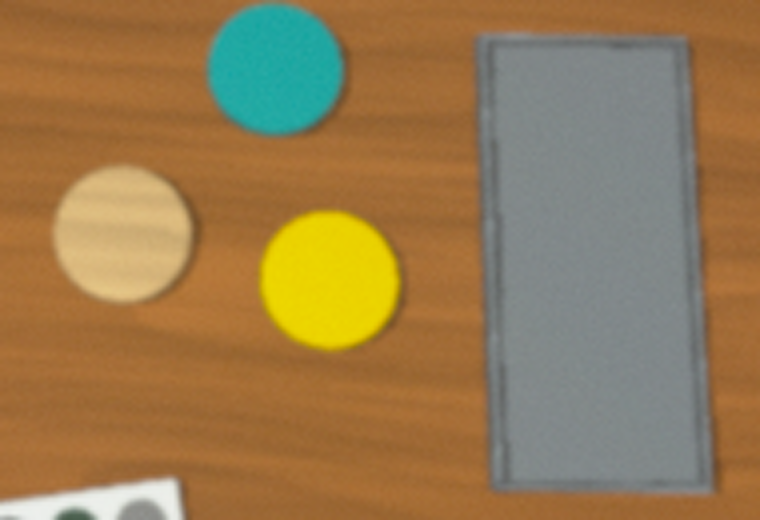

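```bash
cat > h.py <<'E'
import numpy as np
TOP=dict(K=np.array([[496.46003816,0,318.06502799],[0,496.46003816,238.87360471],[0,0,1]]),
R=np.array([[0.06325001,-0.9979869,0.00464527],[-0.97535906,-0.06280035,-0.2114966],[0.21136257,0.00884636,-0.97736769]]),t=np.array([0.03686862,0.5967997,1.11997519]))
def ray(f,u,v,z):
    K=f.get("K",f.get("camera_matrix"));R=f["R"]
    d=R.T@np.linalg.inv(K)@[u,v,1];c=-R.T@f["t"]
    return c+d*(z-c[2])/d[2]
def proj(f,p):
    K=f.get("K",f.get("camera_matrix"));q=K@(f["R"]@p+f["t"]);return q[:2]/q[2]
E
python3 - <<'E'
from h import *
np.set_printoptions(precision=4,suppress=True)
def c1(x,y,z):return ray(TOP,175+(x+.5)/6-.5,228+(y+.5)/6-.5,z)[:2]
def c2(x,y,z):return ray(TOP,310+(x+.5)/4-.5,220+(y+.5)/4-.5,z)[:2]
print("bottle",c1(149,172,.132),"jar",c1(307,388,.114),"pot",c1(354,207,.058),"tape",c1(123,453,.03))
t=[c1(*p,.116) for p in((437,125),(570,142),(553,272),(417,257))];print("tin",t,np.mean(t,0),"cap",c1(476,168,.128))
for a,b in((0,1),(3,2),(3,0),(2,1)):
    d=t[b]-t[a];print(np.linalg.norm(d),np.arctan2(d[1],d[0]))
print("rack near",c1(38,541,.012),c1(660,553,.012),"brick far top",c1(47,40,.051),c1(672,52,.051),"yaw")
print("plinth",c2(123,234,.014))
t=[c2(*p,.016) for p in((477,36),(688,38),(714,490),(492,491))];print("tray",t,np.mean(t,0))
for a,b in((3,0),(2,1)):
    d=t[b]-t[a];print(np.linalg.norm(d),np.arctan2(d[1],d[0]))
print("can",ray(TOP,349,182,.115),"blue",ray(TOP,143,281,.1),"purple",ray(TOP,230,198,.1))
E
```

```text
bottle [0.5221 0.3351] jar [0.4478 0.2719] pot [0.5254 0.2712] tape [0.4254 0.3579]
tin [array([0.5496, 0.2327]), array([0.5463, 0.1821]), array([0.4966, 0.1842]), array([0.499 , 0.2355])] [0.5229 0.2086] cap [0.532  0.2149]
0.05075119439360872 -1.6356980958772838
0.05127694675821914 -1.6173624116449365
0.050663191644264784 -0.054671850008836474
0.04973117520186605 -0.0440802392326608
rack near [0.3895 0.3922] [0.4006 0.1431] brick far top [0.5864 0.4022] [0.5976 0.1512] yaw
plinth [0.5095 0.0146]
tray [array([ 0.6475, -0.1991]), array([ 0.6547, -0.3308]), array([ 0.3787, -0.3445]), array([ 0.3697, -0.2125])] [ 0.5126 -0.2717]
0.2780425003457135 0.04814878565727228
0.2763121219270317 0.049575445216334994
can [0.7225 0.0108 0.115 ] blue [0.4625 0.4639 0.1   ] purple [0.6702 0.2872 0.1   ]
```

The top view shows the bottle on the left place, the tin on the right, the jar in front and the pot in the middle. The plywood plinth is at (341,278) and the tray on the right. I'll close along world y for every grasp, starting with the jar.

```bash
cat >> h.py <<'E'
from scipy.spatial.transform import Rotation as Ro
def go(*targets):
    from plant import robot
    s=robot.read_state();T=Ro.from_rotvec(s["tcp_rot"]).as_matrix()
    print(round(s["clock"],1),s["tcp_pos"].round(4),"w",round(s["width"],4),"yang",round(float(np.arctan2(T[1,1],T[0,1])),3),"q",s["joint_positions"].round(2),"F",s["contact_force"].round(1))
    des=np.array([[-.99876,.0498,0],[.0498,.99876,0],[0,0,-1]]).T
    print("rotfix",Ro.from_matrix(T.T@des).as_rotvec().round(4))
    for t in targets: print(t,(T.T@(np.array(t)-s["tcp_pos"])).round(4))
E
python3 -c "
from h import *
go((.448,.272,.19),(.448,.272,.08))"
```

```text
0.1 [0.1852 0.4638 0.2305] w 0.0854 yang 1.191 q [1.19 0.24 0.   1.34 0.   1.57] F [ 0.1  0.4 -0.6]
rotfix [-1.900e-03 -3.000e-04 -3.299e-01]
(0.448, 0.272, 0.19) [-0.3152 -0.0807  0.0406]
(0.448, 0.272, 0.08) [-0.3152 -0.0804  0.1506]
```

The manual's scale: shifts go in shares of 0.75 m and turns go in shares of 2 pi rad. Converting my numbers, -0.315 m is -0.42, -0.19 m is -0.2533, -0.33 rad is -0.0525.

Emit:
{"fn": "arm_command", "kwargs": {"moves": [[[-0.04,-0.0107,0,0,0,-0.0159,0.085],[-0.0933,-0.024,0,0,0,-0.0318,0.085],[-0.1467,-0.0373,0,0,0,-0.0525,0.085],[-0.2,-0.0507,0,0,0,-0.0525,0.085],[-0.2533,-0.0653,0.0133,0,0,-0.0525,0.085],[-0.3067,-0.0787,0.0267,0,0,-0.0525,0.085],[-0.36,-0.092,0.04,0,0,-0.0525,0.085],[-0.4,-0.1027,0.0533,0,0,-0.0525,0.085],[-0.42,-0.1073,0.0533,0,0,-0.0525,0.085],[-0.42,-0.1073,0.0533,0,0,-0.0525,0.085],[-0.42,-0.1073,0.0533,0,0,-0.0525,0.085]]]}}

```text
clock: 1.2
tcp_pos: [0.4477, 0.2732, 0.1914]
tcp_rot: [-0.078, -3.14, -0.001]
contact_force: [-0.5, 0.5, -0.1]
width: 0.085
grip_force: 0.0
```

Run:
```python
from h import *
from plant import robot
import cv2
go((.448,.272,.19),(.448,.272,.08))
f=robot.grab_frame("wrist");im=f["img"].copy()
for n,p in dict(jar=(.4478,.2719,.114),bottle=(.5221,.3351,.132),pot=(.5254,.2712,.058),tin=(.5229,.2086,.116)).items():
    u=proj(f,np.array(p));print(n,u.round(0));cv2.drawMarker(im,tuple(int(x) for x in u),(0,0,255),0,12,1)
cv2.imwrite("pics/w1.png",im)
```

```text
1.2 [0.4477 0.2732 0.1914] w 0.085 yang 1.521 q [ 0.55  0.31 -0.01  1.25  0.    0.6 ] F [-0.5  0.5 -0.1]
rotfix [ 0.0004 -0.0007 -0.    ]
(0.448, 0.272, 0.19) [-0.0003 -0.0011  0.0014]
(0.448, 0.272, 0.08) [-0.0004 -0.0012  0.1114]
jar [321. 251.]
bottle [419. 357.]
pot [325. 312.]
tin [241. 352.]
```

View pics/w1.png

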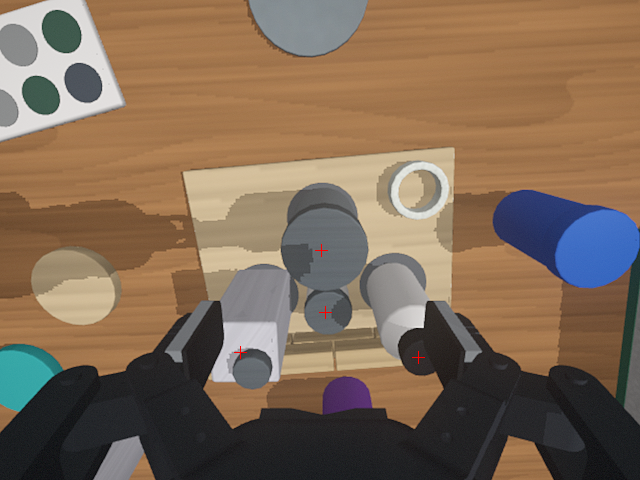

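The wrist view shows the jar lid centred near (324,249), within 2 mm of my estimate at (321,251). I'll go straight down and grip the lid.

Converted, 0.111 m is 0.148, 0.08 m is 0.1067.

Emit:
{"fn": "arm_command", "kwargs": {"moves": [[[0,0,0.0267,0,0,0,0.085],[0,0,0.0667,0,0,0,0.085],[0,0,0.1067,0,0,0,0.085],[0,0,0.1333,0,0,0,0.085],[0,0,0.1467,0,0,0,0.085],[0,0,0.148,0,0,0,0.085],[0,0,0.148,0,0,0,0.05],[0,0,0.148,0,0,0,0.05],[0,0,0.148,0,0,0,0.05],[0,0,0.148,0,0,0,0.05],[0,0,0.148,0,0,0,0.05],[0,0,0.148,0,0,0,0.05],[0,0,0.148,0,0,0,0.05],[0,0,0.148,0,0,0,0.05]]]}}

```text
clock: 2.65
tcp_pos: [0.4494, 0.2738, 0.0822]
tcp_rot: [0.078, 3.137, 0.004]
contact_force: [-0.7, 1.0, 5.6]
width: 0.0581
grip_force: 65.0
```

```bash
python3 -c "
from h import *
c=np.array([.5126,-.2717]);a=np.array([np.cos(.049),np.sin(.049)])
for k in(-.085,0,.085):print(c+k*a)
p=c-.085*a
go((.448,.272,.2),(*p,.2),(*p,.076))"
```

```text
[ 0.42770202 -0.27586333]
[ 0.5126 -0.2717]
[ 0.59749798 -0.26753667]
2.6 [0.4494 0.2738 0.0822] w 0.0581 yang 1.521 q [ 0.55  0.4  -0.18  0.99  0.    0.6 ] F [-0.7  1.   5.6]
rotfix [0.0028 0.0032 0.    ]
(0.448, 0.272, 0.2) [ 0.001  -0.0016 -0.1178]
(np.float64(0.4277020220846304), np.float64(-0.2758633335059085), 0.2) [-0.006  -0.5498 -0.1193]
(np.float64(0.4277020220846304), np.float64(-0.2758633335059085), 0.076) [-0.0056 -0.5501  0.0047]
```

Converted, -0.485 m is -0.6467, -0.08 m is -0.1067.

Emit:
{"fn": "arm_command", "kwargs": {"moves": [[[0,0,-0.0133,0,0,0,0.05],[0,0,-0.04,0,0,0,0.05],[0,0,-0.08,0,0,0,0.05],[0,-0.0133,-0.1067,0,0,0,0.05],[0,-0.04,-0.12,0,0,0,0.05],[0,-0.08,-0.12,0,0,0,0.05],[0,-0.1267,-0.12,0,0,0,0.05],[0,-0.1733,-0.12,0,0,0,0.05],[0,-0.22,-0.12,0,0,0,0.05],[0,-0.2667,-0.12,0,0,0,0.05],[0,-0.3133,-0.12,0,0,0,0.05],[0,-0.36,-0.12,0,0,0,0.05],[0,-0.4067,-0.12,0,0,0,0.05],[0,-0.4533,-0.12,0,0,0,0.05],[-0.004,-0.5,-0.12,0,0,0,0.05],[-0.008,-0.5467,-0.12,0,0,0,0.05],[-0.008,-0.5867,-0.12,0,0,0,0.05],[-0.008,-0.62,-0.12,0,0,0,0.05],[-0.008,-0.64,-0.12,0,0,0,0.05],[-0.008,-0.6467,-0.12,0,0,0,0.05]]]}}

```text
clock: 4.65
tcp_pos: [0.4294, -0.2129, 0.1702]
tcp_rot: [-0.082, -3.14, -0.001]
contact_force: [0.0, 0.6, -2.7]
width: 0.0583
grip_force: 65.3
```

```bash
python3 -c "
from h import *
go((.4277,-.2759,.18),(.4277,-.2759,.0755))"
```

```text
4.7 [ 0.4294 -0.2129  0.1702] w 0.0583 yang 1.519 q [-0.46  0.24 -0.16  1.17  0.   -0.41] F [ 0.   0.6 -2.7]
rotfix [ 0.0004 -0.0008 -0.0021]
(0.4277, -0.2759, 0.18) [-0.0016 -0.063  -0.0099]
(0.4277, -0.2759, 0.0755) [-0.0017 -0.063   0.0946]
```

Converted, 0.094 m is 0.1253, -0.063 m is -0.084.

Emit:
{"fn": "arm_command", "kwargs": {"moves": [[[0,-0.04,0,0,0,0,0.05],[0,-0.0733,0.0133,0,0,0,0.05],[-0.0027,-0.084,0.04,0,0,0,0.05],[-0.0027,-0.084,0.0733,0,0,0,0.05],[-0.0027,-0.084,0.1,0,0,0,0.05],[-0.0027,-0.084,0.1147,0,0,0,0.05],[-0.0027,-0.084,0.1227,0,0,0,0.05],[-0.0027,-0.084,0.1253,0,0,0,0.05],[-0.0027,-0.084,0.1253,0,0,0,0.05],[-0.0027,-0.084,0.1253,0,0,0,0.085],[-0.0027,-0.084,0.1253,0,0,0,0.085],[-0.0027,-0.084,0.1253,0,0,0,0.085],[-0.0027,-0.084,0.1253,0,0,0,0.085],[-0.0027,-0.084,0.1253,0,0,0,0.085],[-0.0027,-0.084,0.1067,0,0,0,0.085],[-0.0027,-0.084,0.0667,0,0,0,0.085],[-0.0027,-0.084,0.0133,0,0,0,0.085],[-0.0027,-0.084,-0.04,0,0,0,0.085],[-0.0027,-0.084,-0.0533,0,0,0,0.085],[-0.0027,-0.084,-0.0533,0,0,0,0.085]]]}}

```text
clock: 6.65
tcp_pos: [0.43, -0.2757, 0.2124]
tcp_rot: [0.078, 3.136, -0.004]
contact_force: [0.1, -0.5, 0.3]
width: 0.0848
grip_force: 0.0
```

```bash
python3 -c "
from h import *
go((.5229,.2086,.21))"
```

```text
6.7 [ 0.43   -0.2757  0.2124] w 0.0848 yang 1.521 q [-0.57  0.27 -0.01  1.29 -0.   -0.52] F [ 0.1 -0.5  0.3]
rotfix [-0.0025  0.0043 -0.    ]
(0.5229, 0.2086, 0.21) [-0.0687  0.4883  0.0015]
```

Converted, 0.488 m is 0.6507, 0.47 m is 0.6267, 0.004 rad is 0.0006.

Emit:
{"fn": "arm_command", "kwargs": {"moves": [[[-0.0093,0.0667,0,-0.0003,0.0006,0,0.085],[-0.0187,0.1333,0,-0.0003,0.0006,0,0.085],[-0.028,0.2,0,-0.0003,0.0006,0,0.085],[-0.0373,0.2667,0,-0.0003,0.0006,0,0.085],[-0.0467,0.3333,0,-0.0003,0.0006,0,0.085],[-0.056,0.4,0,-0.0003,0.0006,0,0.085],[-0.0667,0.4667,0,-0.0003,0.0006,0,0.085],[-0.0773,0.5333,0,-0.0003,0.0006,0,0.085],[-0.0867,0.5867,0,-0.0003,0.0006,0,0.085],[-0.0907,0.6267,0,-0.0003,0.0006,0,0.085],[-0.092,0.6507,0,-0.0003,0.0006,0,0.085],[-0.092,0.6507,0,-0.0003,0.0006,0,0.085],[-0.092,0.6507,0,-0.0003,0.0006,0,0.085]]]}}

```text
clock: 7.95
tcp_pos: [0.5212, 0.2082, 0.2091]
tcp_rot: [-0.078, -3.134, -0.001]
contact_force: [-0.3, 0.1, -0.7]
width: 0.0848
grip_force: 0.0
```

Run:
```python
from h import *
from plant import robot
import cv2,pickle
go((.5229,.2086,.21))
f=robot.grab_frame("wrist");pickle.dump(f,open("w2.pkl","wb"))
cv2.imwrite("pics/w2.png",f["img"])
```

```text
8.0 [0.5212 0.2082 0.2091] w 0.0848 yang 1.521 q [0.38 0.38 0.14 1.34 0.   0.43] F [-0.3  0.1 -0.7]
rotfix [ 0.0002 -0.0063 -0.0001]
(0.5229, 0.2086, 0.21) [-0.0016  0.0005 -0.0009]
```

View pics/w2.png

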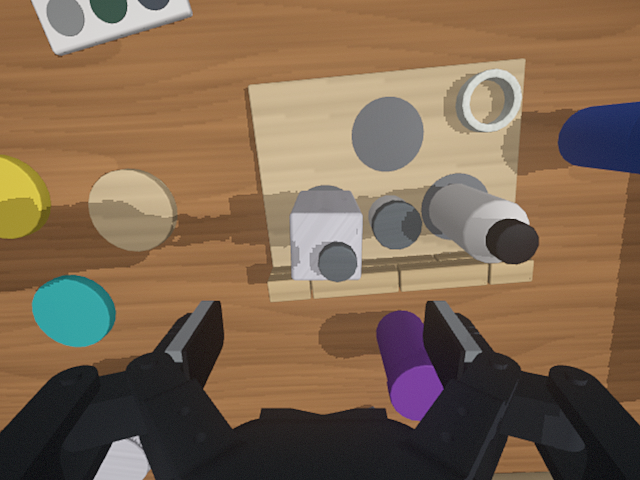

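The wrist view shows the tin's top corners at (292,212), (361,213), (361,280) and (291,279), the bottle cap at (512,242) and the pot lid at (397,224).

Run:
```python
from h import *
import pickle
f=pickle.load(open("w2.pkl","rb"))
t=[ray(f,*p,.116)[:2] for p in((292,212),(361,213),(361,280),(291,279))]
print(np.mean(t,0),t)
for a,b in((0,1),(3,2),(0,3),(1,2)):
    d=t[b]-t[a];print(np.linalg.norm(d),np.arctan2(d[1],d[0]))
print("cap",ray(f,338,262,.128),"bottle",ray(f,512,242,.132),"pot",ray(f,397,224,.058),"plinth",ray(f,131,210,.014))
p=np.mean(t,0)
go((*p,.1),(*p,.07))
```

```text
[0.52341693 0.21045964] [array([0.49651906, 0.18778884]), array([0.4996592 , 0.23590473]), array([0.55045188, 0.23496701]), array([0.54703758, 0.183178  ])]
0.04821824947933495 1.5056268276210156
0.05190144066014464 1.504964417504151
0.05072849567552822 -0.09101812815574459
0.050801339022617145 -0.01845957815210071
cap [0.53080503 0.21814327 0.128     ] bottle [0.52088964 0.33472788 0.132     ] pot [0.52441161 0.27314692 0.058     ] plinth [0.50840935 0.01709977 0.014     ]
8.0 [0.5214 0.2077 0.2095] w 0.0849 yang 1.52 q [0.38 0.38 0.14 1.34 0.   0.43] F [ 0.1 -0.9 -0.2]
rotfix [ 0.0006 -0.0057 -0.0011]
(np.float64(0.5234169303838486), np.float64(0.21045964330491945), 0.1) [-0.0025  0.0028  0.1095]
(np.float64(0.5234169303838486), np.float64(0.21045964330491945), 0.07) [-0.0026  0.0028  0.1395]
```

Converted, 0.137 m is 0.1827, -0.002 m is -0.0027.

Emit:
{"fn": "arm_command", "kwargs": {"moves": [[[-0.0027,0.0027,0.0267,0,0,0,0.085],[-0.0027,0.0027,0.0667,0,0,0,0.085],[-0.0027,0.0027,0.1067,0,0,0,0.085],[-0.0027,0.0027,0.1467,0,0,0,0.085],[-0.0027,0.0027,0.1733,0,0,0,0.085],[-0.0027,0.0027,0.1827,0,0,0,0.085],[-0.0027,0.0027,0.1827,0,0,0,0.04],[-0.0027,0.0027,0.1827,0,0,0,0.04],[-0.0027,0.0027,0.1827,0,0,0,0.04],[-0.0027,0.0027,0.1827,0,0,0,0.04],[-0.0027,0.0027,0.1827,0,0,0,0.04],[-0.0027,0.0027,0.1827,0,0,0,0.04],[-0.0027,0.0027,0.1827,0,0,0,0.04],[-0.0027,0.0027,0.1827,0,0,0,0.04],[-0.0027,0.0027,0.1827,0,0,0,0.04]]]}}

```text
clock: 9.5
tcp_pos: [0.5248, 0.2113, 0.075]
tcp_rot: [-0.079, -3.14, -0.004]
contact_force: [-0.9, -1.8, 6.1]
width: 0.0513
grip_force: 63.1
```

```bash
python3 -c "
from h import *
go((.5126,-.2717,.2),(.5126,-.2717,.067))"
```

```text
9.5 [0.5248 0.2113 0.075 ] w 0.0513 yang 1.521 q [ 0.38  0.48 -0.07  1.02  0.    0.43] F [-0.9 -1.8  6.1]
rotfix [ 0.0024 -0.0006 -0.0002]
(0.5126, -0.2717, 0.2) [-0.0119 -0.4827 -0.1261]
(0.5126, -0.2717, 0.067) [-0.012  -0.483   0.0069]
```

Emit:
{"fn": "arm_command", "kwargs": {"moves": [[[0,0,-0.0133,0,0,0,0.04],[0,0,-0.04,0,0,0,0.04],[0,0,-0.08,0,0,0,0.04],[0,-0.0133,-0.1067,0,0,0,0.04],[0,-0.04,-0.12,0,0,0,0.04],[0,-0.08,-0.12,0,0,0,0.04],[0,-0.1267,-0.12,0,0,0,0.04],[0,-0.1733,-0.12,0,0,0,0.04],[0,-0.22,-0.12,0,0,0,0.04],[0,-0.2667,-0.12,0,0,0,0.04],[-0.0027,-0.3133,-0.12,0,0,0,0.04],[-0.0053,-0.36,-0.12,0,0,0,0.04],[-0.008,-0.4067,-0.12,0,0,0,0.04],[-0.0107,-0.4533,-0.12,0,0,0,0.04],[-0.0133,-0.5,-0.12,0,0,0,0.04],[-0.016,-0.5467,-0.12,0,0,0,0.04],[-0.016,-0.5867,-0.12,0,0,0,0.04],[-0.016,-0.62,-0.12,0,0,0,0.04],[-0.016,-0.64,-0.12,0,0,0,0.04],[-0.016,-0.644,-0.12,0,0,0,0.04]]]}}

```text
clock: 11.5
tcp_pos: [0.5115, -0.273, 0.1621]
tcp_rot: [-0.081, -3.136, -0.004]
contact_force: [-0.9, 0.2, -1.9]
width: 0.0516
grip_force: 62.8
```

```bash
python3 -c "
from h import *
go((.5126,-.2717,.0685))"
```

```text
11.5 [ 0.5115 -0.273   0.1621] w 0.0516 yang 1.519 q [-0.49  0.44  0.11  1.24  0.   -0.44] F [-0.9  0.2 -1.9]
rotfix [ 0.0025 -0.0044 -0.0019]
(0.5126, -0.2717, 0.0685) [-0.0014  0.0011  0.0935]
```

Converted, 0.094 m is 0.1253, 0.092 m is 0.1227, -0.004 rad is -0.0006.

Emit:
{"fn": "arm_command", "kwargs": {"moves": [[[-0.0013,0.0013,0.0133,0,0,0,0.04],[-0.0013,0.0013,0.04,0.0003,-0.0006,0,0.04],[-0.0013,0.0013,0.0733,0.0003,-0.0006,0,0.04],[-0.0013,0.0013,0.1,0.0003,-0.0006,0,0.04],[-0.0013,0.0013,0.116,0.0003,-0.0006,0,0.04],[-0.0013,0.0013,0.1227,0.0003,-0.0006,0,0.04],[-0.0013,0.0013,0.1253,0.0003,-0.0006,0,0.04],[-0.0013,0.0013,0.1253,0.0003,-0.0006,0,0.04],[-0.0013,0.0013,0.1253,0.0003,-0.0006,0,0.085],[-0.0013,0.0013,0.1253,0.0003,-0.0006,0,0.085],[-0.0013,0.0013,0.1253,0.0003,-0.0006,0,0.085],[-0.0013,0.0013,0.1253,0.0003,-0.0006,0,0.085],[-0.0013,0.0013,0.1253,0.0003,-0.0006,0,0.085],[-0.0013,0.0013,0.1067,0.0003,-0.0006,0,0.085],[-0.0013,0.0013,0.0667,0.0003,-0.0006,0,0.085],[-0.0013,0.0013,0.0133,0.0003,-0.0006,0,0.085],[-0.0013,0.0013,-0.04,0.0003,-0.0006,0,0.085],[-0.0013,0.0013,-0.0667,0.0003,-0.0006,0,0.085],[-0.0013,0.0013,-0.0667,0.0003,-0.0006,0,0.085]]]}}

```text
clock: 13.4
tcp_pos: [0.5151, -0.2722, 0.2166]
tcp_rot: [0.078, 3.133, -0.006]
contact_force: [-0.2, -0.0, -0.4]
width: 0.0848
grip_force: 0.0
```

```bash
python3 -c "
from h import *
go((.5215,.335,.21),(.5215,.335,.064))"
```

```text
13.4 [ 0.5151 -0.2722  0.2166] w 0.0848 yang 1.521 q [-0.49  0.41  0.2   1.36 -0.   -0.44] F [-0.2 -0.  -0.4]
rotfix [-0.0035  0.0075  0.    ]
(0.5215, 0.335, 0.21) [0.0239 0.6068 0.0043]
(0.5215, 0.335, 0.064) [0.025  0.6073 0.1503]
```

Converted, 0.607 m is 0.8093, 0.595 m is 0.7933, 0.007 rad is 0.0011.

Emit:
{"fn": "arm_command", "kwargs": {"moves": [[[0.0013,0.04,0,0,0,0,0.085],[0.004,0.1067,0,-0.0005,0.0011,0,0.085],[0.0067,0.1733,0,-0.0005,0.0011,0,0.085],[0.0093,0.24,0,-0.0005,0.0011,0,0.085],[0.012,0.3067,0,-0.0005,0.0011,0,0.085],[0.0147,0.3733,0,-0.0005,0.0011,0,0.085],[0.0173,0.44,0,-0.0005,0.0011,0,0.085],[0.02,0.5067,0,-0.0005,0.0011,0,0.085],[0.0227,0.5733,0,-0.0005,0.0011,0,0.085],[0.0253,0.64,0,-0.0005,0.0011,0,0.085],[0.028,0.7067,0,-0.0005,0.0011,0,0.085],[0.0307,0.76,0,-0.0005,0.0011,0,0.085],[0.032,0.7933,0,-0.0005,0.0011,0,0.085],[0.032,0.8093,0,-0.0005,0.0011,0,0.085],[0.032,0.8093,0,-0.0005,0.0011,0,0.085],[0.032,0.8093,0,-0.0005,0.0011,0,0.085]]]}}

```text
clock: 15.0
tcp_pos: [0.5191, 0.3351, 0.2114]
tcp_rot: [-0.079, -3.132, -0.002]
contact_force: [0.1, -0.1, 0.5]
width: 0.085
grip_force: 0.0
```

```bash
python3 -c "
from h import *
go((.5215,.335,.064))"
```

```text
15.0 [0.5191 0.3351 0.2114] w 0.085 yang 1.52 q [0.57 0.49 0.32 1.4  0.01 0.62] F [ 0.1 -0.1  0.5]
rotfix [ 0.0014 -0.0083 -0.0008]
(0.5215, 0.335, 0.064) [-0.0036 -0.0002  0.1474]
```

Converted, 0.147 m is 0.196, 0.14 m is 0.1867, -0.005 rad is -0.0008.

Emit:
{"fn": "arm_command", "kwargs": {"moves": [[[-0.0013,0,0.0267,0.0002,-0.0008,0,0.085],[-0.0013,0,0.0667,0.0002,-0.0008,0,0.085],[-0.0013,0,0.12,0.0002,-0.0008,0,0.085],[-0.0013,0,0.16,0.0002,-0.0008,0,0.085],[-0.0013,0,0.1867,0.0002,-0.0008,0,0.085],[-0.0013,0,0.196,0.0002,-0.0008,0,0.085],[-0.0013,0,0.196,0.0002,-0.0008,0,0.04],[-0.0013,0,0.196,0.0002,-0.0008,0,0.04],[-0.0013,0,0.196,0.0002,-0.0008,0,0.04],[-0.0013,0,0.196,0.0002,-0.0008,0,0.04],[-0.0013,0,0.196,0.0002,-0.0008,0,0.04],[-0.0013,0,0.196,0.0002,-0.0008,0,0.04],[-0.0013,0,0.196,0.0002,-0.0008,0,0.04],[-0.0013,0,0.196,0.0002,-0.0008,0,0.04],[-0.0013,0,0.196,0.0002,-0.0008,0,0.04]]]}}

```text
clock: 16.5
tcp_pos: [0.5208, 0.3376, 0.0675]
tcp_rot: [0.078, 3.139, 0.006]
contact_force: [1.3, 0.2, 6.1]
width: 0.0482
grip_force: 62.8
```

```bash
python3 -c "
from h import *
go((.5975,-.2675,.2),(.5975,-.2675,.06))"
```

```text
16.5 [0.5208 0.3376 0.0675] w 0.0482 yang 1.521 q [0.57 0.58 0.08 1.07 0.   0.62] F [1.3 0.2 6.1]
rotfix [0.0039 0.002  0.0002]
(0.5975, -0.2675, 0.2) [-0.1069 -0.6    -0.1347]
(0.5975, -0.2675, 0.06) [-0.1066 -0.6005  0.0053]
```

Converted, -0.575 m is -0.7667, -0.12 m is -0.16.

Emit:
{"fn": "arm_command", "kwargs": {"moves": [[[0,0,-0.0133,0,0,0,0.04],[0,0,-0.04,0,0,0,0.04],[0,0,-0.08,0,0,0,0.04],[0,-0.0133,-0.12,0,0,0,0.04],[0,-0.04,-0.1467,0,0,0,0.04],[0,-0.08,-0.16,0,0,0,0.04],[0,-0.1267,-0.16,0,0,0,0.04],[-0.0067,-0.1733,-0.16,0,0,0,0.04],[-0.016,-0.224,-0.16,0,0,0,0.04],[-0.0267,-0.2747,-0.16,0,0,0,0.04],[-0.0373,-0.3253,-0.16,0,0,0,0.04],[-0.048,-0.376,-0.16,0,0,0,0.04],[-0.0587,-0.4267,-0.16,0,0,0,0.04],[-0.0693,-0.4773,-0.16,0,0,0,0.04],[-0.08,-0.528,-0.16,0,0,0,0.04],[-0.092,-0.5787,-0.16,0,0,0,0.04],[-0.104,-0.6293,-0.16,0,0,0,0.04],[-0.1173,-0.68,-0.16,0,0,0,0.04],[-0.1293,-0.7267,-0.16,0,0,0,0.04],[-0.1387,-0.7667,-0.16,0,0,0,0.04]]]}}

```text
clock: 18.5
tcp_pos: [0.5945, -0.2447, 0.1838]
tcp_rot: [-0.079, -3.138, -0.004]
contact_force: [0.1, -0.4, -1.1]
width: 0.0484
grip_force: 62.2
```

```bash
python3 -c "
from h import *
go((.5975,-.2675,.2),(.5975,-.2675,.061))"
```

```text
18.5 [ 0.5945 -0.2447  0.1838] w 0.0484 yang 1.52 q [-0.39  0.55  0.35  1.37  0.   -0.34] F [ 0.1 -0.4 -1.1]
rotfix [ 0.0023 -0.0029 -0.0008]
(0.5975, -0.2675, 0.2) [-0.0041 -0.0226 -0.0163]
(0.5975, -0.2675, 0.061) [-0.0046 -0.0229  0.1227]
```

Converted, 0.123 m is 0.164, -0.004 m is -0.0053, -0.003 rad is -0.0005.

Emit:
{"fn": "arm_command", "kwargs": {"moves": [[[-0.0053,-0.024,0,0,0,0,0.04],[-0.0053,-0.0307,0.0267,0.0003,-0.0005,0,0.04],[-0.0053,-0.0307,0.0667,0.0003,-0.0005,0,0.04],[-0.0053,-0.0307,0.1067,0.0003,-0.0005,0,0.04],[-0.0053,-0.0307,0.14,0.0003,-0.0005,0,0.04],[-0.0053,-0.0307,0.156,0.0003,-0.0005,0,0.04],[-0.0053,-0.0307,0.1627,0.0003,-0.0005,0,0.04],[-0.0053,-0.0307,0.164,0.0003,-0.0005,0,0.04],[-0.0053,-0.0307,0.164,0.0003,-0.0005,0,0.04],[-0.0053,-0.0307,0.164,0.0003,-0.0005,0,0.085],[-0.0053,-0.0307,0.164,0.0003,-0.0005,0,0.085],[-0.0053,-0.0307,0.164,0.0003,-0.0005,0,0.085],[-0.0053,-0.0307,0.164,0.0003,-0.0005,0,0.085],[-0.0053,-0.0307,0.164,0.0003,-0.0005,0,0.085],[-0.0053,-0.0307,0.1467,0.0003,-0.0005,0,0.085],[-0.0053,-0.0307,0.1067,0.0003,-0.0005,0,0.085],[-0.0053,-0.0307,0.0533,0.0003,-0.0005,0,0.085],[-0.0053,-0.0307,0,0.0003,-0.0005,0,0.085],[-0.0053,-0.0307,-0.04,0.0003,-0.0005,0,0.085],[-0.0053,-0.0307,-0.04,0.0003,-0.0005,0,0.085]]]}}

```text
clock: 20.5
tcp_pos: [0.6005, -0.2674, 0.2216]
tcp_rot: [0.078, 3.128, -0.007]
contact_force: [-0.3, -0.0, 1.1]
width: 0.0849
grip_force: 0.0
```

Run:
```python
from h import *
from plant import robot
import cv2
go((.525,.272,.12),(.525,.272,.03))
f=robot.grab_frame("scene");cv2.imwrite("pics/s2.png",f["img"])
```

```text
20.5 [ 0.6005 -0.2674  0.2216] w 0.0849 yang 1.521 q [-0.42  0.56  0.46  1.45  0.   -0.37] F [-0.3 -0.   1.1]
rotfix [-0.0045  0.0126 -0.    ]
(0.525, 0.272, 0.12) [0.1035 0.5354 0.0979]
(0.525, 0.272, 0.03) [0.1046 0.5358 0.1879]
```

View pics/s2.png

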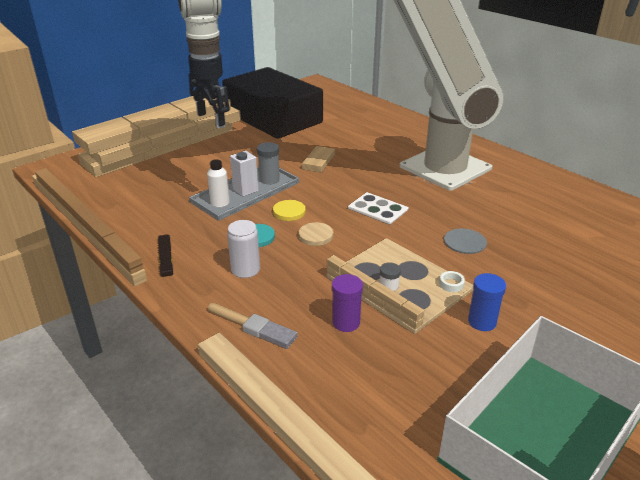

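The scene view shows bottle, tin and jar standing in the tray at (217,185), (244,173) and (268,164), with the pot still on the rack at (390,275). Next is the pot.

Converted, 0.535 m is 0.7133, 0.03 m is 0.04, 0.012 rad is 0.0019.

Emit:
{"fn": "arm_command", "kwargs": {"moves": [[[0.0067,0.04,0,0,0,0,0.085],[0.0173,0.1067,0,-0.0006,0.0019,0,0.085],[0.0293,0.1733,0,-0.0006,0.0019,0,0.085],[0.0427,0.24,0,-0.0006,0.0019,0,0.085],[0.056,0.3067,0,-0.0006,0.0019,0,0.085],[0.0693,0.3733,0,-0.0006,0.0019,0,0.085],[0.084,0.44,0.0133,-0.0006,0.0019,0,0.085],[0.0987,0.5067,0.0267,-0.0006,0.0019,0,0.085],[0.1133,0.5733,0.0533,-0.0006,0.0019,0,0.085],[0.124,0.64,0.08,-0.0006,0.0019,0,0.085],[0.1333,0.6867,0.1067,-0.0006,0.0019,0,0.085],[0.1373,0.7107,0.1333,-0.0006,0.0019,0,0.085],[0.1373,0.7133,0.1333,-0.0006,0.0019,0,0.085],[0.1373,0.7133,0.1333,-0.0006,0.0019,0,0.085]]]}}

```text
clock: 21.95
tcp_pos: [0.5203, 0.2733, 0.1124]
tcp_rot: [-0.075, -3.127, -0.003]
contact_force: [0.4, -1.2, -0.0]
width: 0.0851
grip_force: 0.0
```

Run:
```python
from h import *
go((.525,.272,.03),(.525,.272,.028))
```

```text
21.9 [0.5203 0.2733 0.1124] w 0.0851 yang 1.523 q [0.48 0.49 0.06 1.15 0.01 0.53] F [ 0.4 -1.2 -0. ]
rotfix [ 0.0018 -0.0138  0.0016]
(0.525, 0.272, 0.03) [-0.0059 -0.0012  0.0823]
(0.525, 0.272, 0.028) [-0.0059 -0.0012  0.0843]
```

Converted, 0.083 m is 0.1107, 0.03 m is 0.04, -0.013 rad is -0.0021.

Emit:
{"fn": "arm_command", "kwargs": {"moves": [[[-0.0067,-0.0013,0.0133,0.0003,-0.0021,0,0.085],[-0.0067,-0.0013,0.04,0.0003,-0.0021,0,0.085],[-0.0067,-0.0013,0.0667,0.0003,-0.0021,0,0.085],[-0.0067,-0.0013,0.0933,0.0003,-0.0021,0,0.085],[-0.0067,-0.0013,0.1067,0.0003,-0.0021,0,0.085],[-0.0067,-0.0013,0.1107,0.0003,-0.0021,0,0.085],[-0.0067,-0.0013,0.1107,0.0003,-0.0021,0,0.03],[-0.0067,-0.0013,0.1107,0.0003,-0.0021,0,0.03],[-0.0067,-0.0013,0.1107,0.0003,-0.0021,0,0.03],[-0.0067,-0.0013,0.1107,0.0003,-0.0021,0,0.03],[-0.0067,-0.0013,0.1107,0.0003,-0.0021,0,0.03],[-0.0067,-0.0013,0.1107,0.0003,-0.0021,0,0.03],[-0.0067,-0.0013,0.1107,0.0003,-0.0021,0,0.03],[-0.0067,-0.0013,0.1107,0.0003,-0.0021,0,0.03],[-0.0067,-0.0013,0.1107,0.0003,-0.0021,0,0.03]]]}}

```text
clock: 23.45
tcp_pos: [0.5268, 0.273, 0.0324]
tcp_rot: [0.078, 3.136, 0.005]
contact_force: [0.6, -0.3, 6.5]
width: 0.0422
grip_force: 60.9
```

Run:
```python
from h import *
go((.509,.0155,.1),(.509,.0155,.032))
```

```text
23.4 [0.5268 0.273  0.0324] w 0.0422 yang 1.521 q [ 0.48  0.57 -0.04  0.95  0.    0.53] F [ 0.6 -0.3  6.5]
rotfix [0.0033 0.0049 0.0001]
(0.509, 0.0155, 0.1) [ 0.0046 -0.2578 -0.0685]
(0.509, 0.0155, 0.032) [ 0.005  -0.258  -0.0005]
```

Converted, -0.258 m is -0.344, -0.06 m is -0.08.

Emit:
{"fn": "arm_command", "kwargs": {"moves": [[[0,0,-0.0133,0,0,0,0.03],[0,0,-0.04,0,0,0,0.03],[0,-0.0067,-0.0667,0,0,0,0.03],[0,-0.0267,-0.08,0,0,0,0.03],[0,-0.06,-0.08,0,0,0,0.03],[0,-0.1,-0.08,0,0,0,0.03],[0.0013,-0.14,-0.08,0,0,0,0.03],[0.0027,-0.18,-0.08,0,0,0,0.03],[0.004,-0.22,-0.08,0,0,0,0.03],[0.0053,-0.26,-0.08,0,0,0,0.03],[0.0053,-0.2933,-0.08,0,0,0,0.03],[0.0053,-0.32,-0.08,0,0,0,0.03],[0.0053,-0.3373,-0.08,0,0,0,0.03],[0.0053,-0.344,-0.08,0,0,0,0.03],[0.0053,-0.344,-0.08,0,0,0,0.03],[0.0053,-0.344,-0.08,0,0,0,0.03]]]}}

```text
clock: 25.05
tcp_pos: [0.5087, 0.0154, 0.0902]
tcp_rot: [0.077, 3.139, 0.004]
contact_force: [0.5, 1.1, -1.5]
width: 0.0422
grip_force: 60.9
```

Run:
```python
from h import *
go((.51,.015,.035))
```

```text
25.1 [0.5087 0.0154 0.0902] w 0.0422 yang 1.522 q [ 0.03  0.36 -0.21  0.99  0.    0.08] F [ 0.5  1.1 -1.5]
rotfix [0.0024 0.002  0.0005]
(0.51, 0.015, 0.035) [-0.0012 -0.0004  0.0552]
```

Converted, -0.12 m is -0.16, 0.03 m is 0.04.

Emit:
{"fn": "arm_command", "kwargs": {"moves": [[[-0.0013,0,0.0133,0,0,0,0.03],[-0.0013,0,0.04,0,0,0,0.03],[-0.0013,0,0.06,0,0,0,0.03],[-0.0013,0,0.0693,0,0,0,0.03],[-0.0013,0,0.0733,0,0,0,0.03],[-0.0013,0,0.0733,0,0,0,0.03],[-0.0013,0,0.0733,0,0,0,0.085],[-0.0013,0,0.0733,0,0,0,0.085],[-0.0013,0,0.0733,0,0,0,0.085],[-0.0013,0,0.0733,0,0,0,0.085],[-0.0013,0,0.0733,0,0,0,0.085],[-0.0013,0,0.0733,0,0,0,0.085],[-0.0013,0,0.06,0,0,0,0.085],[-0.0013,0,0.0267,0,0,0,0.085],[-0.0013,0,-0.0267,0,0,0,0.085],[-0.0013,0,-0.08,0,0,0,0.085],[-0.0013,0,-0.1333,0,0,0,0.085],[-0.0013,0,-0.16,0,0,0,0.085],[-0.0013,0,-0.16,0,0,0,0.085]]]}}

```text
clock: 26.95
tcp_pos: [0.5118, 0.0146, 0.2148]
tcp_rot: [0.078, 3.13, 0.004]
contact_force: [0.3, 0.1, -0.0]
width: 0.0847
grip_force: 0.0
```

Run:
```python
from h import *
from plant import robot
import cv2
go((.5975,-.2675,.215))
f=robot.grab_frame("wrist");im=f["img"].copy()
print(proj(f,np.array([.509,.015,.014])),proj(f,np.array([.509,.015,.060])))
cv2.imwrite("pics/w3.png",im)
```

```text
26.9 [0.5118 0.0146 0.2148] w 0.0847 yang 1.521 q [ 0.03  0.26 -0.01  1.29  0.    0.08] F [ 0.3  0.1 -0. ]
rotfix [ 0.0027  0.0107 -0.    ]
(0.5975, -0.2675, 0.215) [-9.970e-02 -2.775e-01  1.000e-04]
[322.71169252 205.8366249 ] [322.79798754 217.0636827 ]
```

View pics/w3.png

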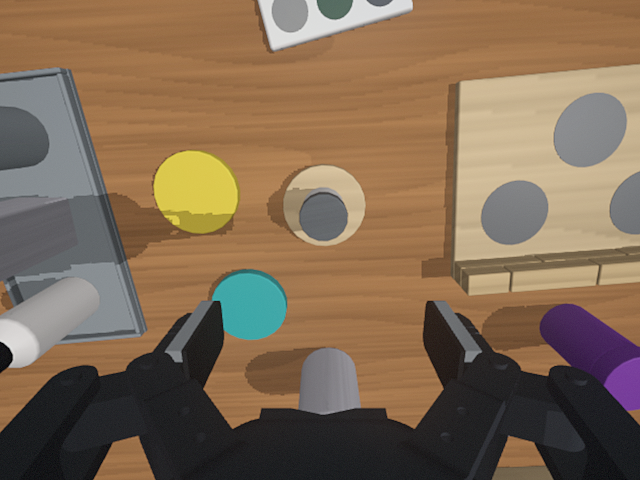

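The wrist view shows the pot lid at (324,216) on the plinth at (325,206), against predictions of (323,217) and (323,206), so it is centred. Next I'll return the bottle, then the tin and the jar.

```bash
sed -i 's/(T.T@(np/(des.T@(np/' h.py
python3 - <<'E'
from h import *
go((.5975,-.2675,.215),(.5975,-.2675,.061))
E
```

```text
27.0 [0.5105 0.0146 0.2123] w 0.0849 yang 1.521 q [ 0.03  0.27 -0.01  1.29  0.    0.08] F [-0.7  0.3 -1.1]
rotfix [ 0.0023  0.0065 -0.0001]
(0.5975, -0.2675, 0.215) [-0.1009 -0.2774 -0.0027]
(0.5975, -0.2675, 0.061) [-0.1009 -0.2774  0.1513]
```

Converted, -0.277 m is -0.3693, -0.272 m is -0.3627.

Emit:
{"fn": "arm_command", "kwargs": {"moves": [[[-0.0133,-0.04,0,0,0,0,0.085],[-0.0373,-0.1,0,0,0,0,0.085],[-0.06,-0.16,0,0,0,0,0.085],[-0.0827,-0.22,0,0,0,0,0.085],[-0.104,-0.28,0,0,0,0,0.085],[-0.1227,-0.3333,0,0,0,0,0.085],[-0.1333,-0.3627,0,0,0,0,0.085],[-0.1347,-0.3693,0,0,0,0,0.085],[-0.1347,-0.3693,0,0,0,0,0.085],[-0.1347,-0.3693,0,0,0,0,0.085],[-0.1347,-0.3693,0,0,0,0,0.085]]]}}

```text
clock: 28.1
tcp_pos: [0.5963, -0.2655, 0.2098]
tcp_rot: [0.075, 3.139, 0.004]
contact_force: [-0.4, 0.5, 0.0]
width: 0.0852
grip_force: 0.0
```

Run:
```python
from h import *
go((.5975,-.2675,.06))
```

```text
28.1 [ 0.5963 -0.2655  0.2098] w 0.0852 yang 1.523 q [-0.42  0.56  0.43  1.44  0.   -0.37] F [-0.4  0.5  0. ]
rotfix [0.0025 0.0014 0.0018]
(0.5975, -0.2675, 0.06) [-0.0013 -0.0019  0.1498]
```

Converted, 0.15 m is 0.2, 0.142 m is 0.1893.

Emit:
{"fn": "arm_command", "kwargs": {"moves": [[[-0.0013,-0.0027,0.0267,0,0,0,0.085],[-0.0013,-0.0027,0.0667,0,0,0,0.085],[-0.0013,-0.0027,0.12,0,0,0,0.085],[-0.0013,-0.0027,0.16,0,0,0,0.085],[-0.0013,-0.0027,0.1893,0,0,0,0.085],[-0.0013,-0.0027,0.2,0,0,0,0.085],[-0.0013,-0.0027,0.2,0,0,0,0.04],[-0.0013,-0.0027,0.2,0,0,0,0.04],[-0.0013,-0.0027,0.2,0,0,0,0.04],[-0.0013,-0.0027,0.2,0,0,0,0.04],[-0.0013,-0.0027,0.2,0,0,0,0.04],[-0.0013,-0.0027,0.2,0,0,0,0.04],[-0.0013,-0.0027,0.2,0,0,0,0.04],[-0.0013,-0.0027,0.2,0,0,0,0.04],[-0.0013,-0.0027,0.2,0,0,0,0.04]]]}}

```text
clock: 29.6
tcp_pos: [0.5992, -0.2689, 0.0623]
tcp_rot: [0.077, 3.134, 0.002]
contact_force: [-0.4, 2.5, 5.8]
width: 0.0486
grip_force: 62.1
```

Run:
```python
from h import *
go((.5215,.336,.2))
```

```text
29.6 [ 0.5992 -0.2689  0.0623] w 0.0486 yang 1.521 q [-0.42  0.65  0.2   1.11  0.   -0.37] F [-0.4  2.5  5.8]
rotfix [0.0016 0.0061 0.0004]
(0.5215, 0.336, 0.2) [ 0.1078  0.6002 -0.1377]
```

Converted, 0.575 m is 0.7667, -0.06 m is -0.08.

Emit:
{"fn": "arm_command", "kwargs": {"moves": [[[0,0,-0.0133,0,0,0,0.04],[0,0,-0.04,0,0,0,0.04],[0,0,-0.08,0,0,0,0.04],[0.0027,0.0133,-0.12,0,0,0,0.04],[0.0107,0.04,-0.1467,0,0,0,0.04],[0.0213,0.08,-0.16,0,0,0,0.04],[0.032,0.1267,-0.16,0,0,0,0.04],[0.0427,0.1733,-0.16,0,0,0,0.04],[0.0533,0.224,-0.16,0,0,0,0.04],[0.064,0.2747,-0.16,0,0,0,0.04],[0.0747,0.3253,-0.16,0,0,0,0.04],[0.0853,0.376,-0.16,0,0,0,0.04],[0.096,0.4267,-0.16,0,0,0,0.04],[0.1067,0.4773,-0.16,0,0,0,0.04],[0.1147,0.528,-0.16,0,0,0,0.04],[0.1227,0.5787,-0.16,0,0,0,0.04],[0.1307,0.6293,-0.16,0,0,0,0.04],[0.136,0.68,-0.16,0,0,0,0.04],[0.1413,0.7267,-0.16,0,0,0,0.04],[0.144,0.7667,-0.16,0,0,0,0.04]]]}}

```text
clock: 31.6
tcp_pos: [0.5178, 0.312, 0.1811]
tcp_rot: [0.077, 3.138, 0.002]
contact_force: [1.6, 0.1, -1.8]
width: 0.0483
grip_force: 61.8
```

Run:
```python
from h import *
go((.522,.336,.07))
```

```text
31.6 [0.5178 0.312  0.1811] w 0.0483 yang 1.522 q [ 0.54  0.47  0.21  1.3  -0.    0.59] F [ 1.6  0.1 -1.8]
rotfix [0.0015 0.0023 0.0007]
(0.522, 0.336, 0.07) [-0.003   0.0241  0.1111]
```

Converted, 0.111 m is 0.148, -0.002 m is -0.0027.

Emit:
{"fn": "arm_command", "kwargs": {"moves": [[[-0.0027,0.024,0,0,0,0,0.04],[-0.0027,0.032,0.0267,0,0,0,0.04],[-0.0027,0.032,0.0667,0,0,0,0.04],[-0.0027,0.032,0.1067,0,0,0,0.04],[-0.0027,0.032,0.1333,0,0,0,0.04],[-0.0027,0.032,0.144,0,0,0,0.04],[-0.0027,0.032,0.148,0,0,0,0.04],[-0.0027,0.032,0.148,0,0,0,0.04],[-0.0027,0.032,0.148,0,0,0,0.04]]]}}

```text
clock: 32.5
tcp_pos: [0.5227, 0.3352, 0.0714]
tcp_rot: [0.078, 3.136, 0.006]
contact_force: [0.5, -0.6, -1.3]
width: 0.049
grip_force: 61.8
```

Run:
```python
from h import *
go((.522,.336,.07))
```

```text
32.5 [0.5227 0.3352 0.0714] w 0.049 yang 1.521 q [0.57 0.58 0.09 1.07 0.   0.62] F [ 0.5 -0.6 -1.3]
rotfix [ 0.0037  0.0044 -0.0001]
(0.522, 0.336, 0.07) [0.0008 0.0007 0.0014]
```

Next call: release, rise, and head back toward the tin.

Converted, -0.45 m is -0.6, -0.09 m is -0.12.

Emit:
{"fn": "arm_command", "kwargs": {"moves": [[[0,0,0.0013,0,0,0,0.04],[0,0,0.0013,0,0,0,0.085],[0,0,0.0013,0,0,0,0.085],[0,0,0.0013,0,0,0,0.085],[0,0,0.0013,0,0,0,0.085],[0,0,0.0013,0,0,0,0.085],[0,0,-0.0267,0,0,0,0.085],[0,0,-0.0667,0,0,0,0.085],[0,0,-0.12,0,0,0,0.085],[0,-0.0133,-0.16,0,0,0,0.085],[0,-0.04,-0.1933,0,0,0,0.085],[0,-0.0933,-0.1933,0,0,0,0.085],[0,-0.16,-0.1933,0,0,0,0.085],[0,-0.2267,-0.1933,0,0,0,0.085],[0,-0.2933,-0.1933,0,0,0,0.085],[0,-0.36,-0.1933,0,0,0,0.085],[0,-0.4267,-0.1933,0,0,0,0.085],[0,-0.4933,-0.1933,0,0,0,0.085],[0,-0.56,-0.1933,0,0,0,0.085],[0,-0.6,-0.1933,0,0,0,0.085]]]}}

```text
clock: 34.5
tcp_pos: [0.4983, -0.1184, 0.2142]
tcp_rot: [0.083, 3.138, 0.002]
contact_force: [-0.1, 0.6, -0.4]
width: 0.0853
grip_force: 0.0
```

Run:
```python
from h import *
go((.5126,-.2717,.215))
```

```text
34.5 [ 0.4983 -0.1184  0.2142] w 0.0853 yang 1.518 q [-0.23  0.27  0.    1.3   0.   -0.18] F [-0.1  0.6 -0.4]
rotfix [ 0.0012  0.0025 -0.003 ]
(0.5126, -0.2717, 0.215) [-0.0219 -0.1524 -0.0008]
```

Converted, -0.15 m is -0.2, -0.14 m is -0.1867.

Emit:
{"fn": "arm_command", "kwargs": {"moves": [[[-0.008,-0.0533,0,0,0,0,0.085],[-0.016,-0.1067,0,0,0,0,0.085],[-0.024,-0.1533,0,0,0,0,0.085],[-0.028,-0.1867,0,0,0,0,0.085],[-0.0293,-0.2,0,0,0,0,0.085],[-0.0293,-0.2,0,0,0,0,0.085],[-0.0293,-0.2,0,0,0,0,0.085],[-0.0293,-0.2,0,0,0,0,0.085]]]}}

```text
clock: 35.3
tcp_pos: [0.5135, -0.2645, 0.2138]
tcp_rot: [0.075, 3.139, 0.004]
contact_force: [0.6, -0.8, -0.3]
width: 0.0848
grip_force: 0.0
```

Run:
```python
from h import *
go((.5126,-.2717,.067))
```

```text
35.3 [ 0.5135 -0.2645  0.2138] w 0.0848 yang 1.523 q [-0.48  0.4   0.19  1.35  0.   -0.43] F [ 0.6 -0.8 -0.3]
rotfix [0.0025 0.0019 0.0017]
(0.5126, -0.2717, 0.067) [ 0.0005 -0.0072  0.1468]
```

Emit:
{"fn": "arm_command", "kwargs": {"moves": [[[0,-0.0093,0.0133,0,0,0,0.085],[0.0013,-0.0093,0.0533,0,0,0,0.085],[0.0013,-0.0093,0.1067,0,0,0,0.085],[0.0013,-0.0093,0.1533,0,0,0,0.085],[0.0013,-0.0093,0.184,0,0,0,0.085],[0.0013,-0.0093,0.196,0,0,0,0.085],[0.0013,-0.0093,0.196,0,0,0,0.04],[0.0013,-0.0093,0.196,0,0,0,0.04],[0.0013,-0.0093,0.196,0,0,0,0.04],[0.0013,-0.0093,0.196,0,0,0,0.04],[0.0013,-0.0093,0.196,0,0,0,0.04],[0.0013,-0.0093,0.196,0,0,0,0.04],[0.0013,-0.0093,0.196,0,0,0,0.04],[0.0013,-0.0093,0.196,0,0,0,0.04],[0.0013,-0.0093,0.196,0,0,0,0.04]]]}}

```text
clock: 36.8
tcp_pos: [0.5136, -0.2732, 0.0684]
tcp_rot: [0.078, 3.135, 0.001]
contact_force: [0.4, 0.8, 4.8]
width: 0.0515
grip_force: 63.4
```

Run:
```python
from h import *
go((.525,.2105,.16))
```

```text
36.8 [ 0.5136 -0.2732  0.0684] w 0.0515 yang 1.521 q [-0.49  0.51 -0.04  1.02  0.   -0.44] F [0.4 0.8 4.8]
rotfix [0.0007 0.0052 0.0001]
(0.525, 0.2105, 0.16) [ 0.0127  0.4836 -0.0916]
```

Converted, 0.483 m is 0.644, 0.44 m is 0.5867.

Emit:
{"fn": "arm_command", "kwargs": {"moves": [[[0,0,-0.0133,0,0,0,0.04],[0,0,-0.04,0,0,0,0.04],[0,0,-0.08,0,0,0,0.04],[0,0.0133,-0.12,0,0,0,0.04],[0,0.04,-0.1467,0,0,0,0.04],[0,0.08,-0.16,0,0,0,0.04],[0,0.1267,-0.16,0,0,0,0.04],[0,0.1733,-0.16,0,0,0,0.04],[0.0013,0.22,-0.16,0,0,0,0.04],[0.004,0.2667,-0.16,0,0,0,0.04],[0.0067,0.3133,-0.16,0,0,0,0.04],[0.0093,0.36,-0.16,0,0,0,0.04],[0.012,0.4067,-0.16,0,0,0,0.04],[0.0147,0.4533,-0.16,0,0,0,0.04],[0.016,0.5,-0.16,0,0,0,0.04],[0.016,0.5467,-0.16,0,0,0,0.04],[0.016,0.5867,-0.16,0,0,0,0.04],[0.016,0.62,-0.16,0,0,0,0.04],[0.016,0.64,-0.16,0,0,0,0.04],[0.016,0.644,-0.16,0,0,0,0.04]]]}}

```text
clock: 38.8
tcp_pos: [0.5239, 0.2113, 0.1873]
tcp_rot: [0.075, 3.139, 0.002]
contact_force: [0.2, -0.4, -2.7]
width: 0.0513
grip_force: 62.9
```

Run:
```python
from h import *
go((.525,.2105,.0765))
```

```text
38.8 [0.5239 0.2113 0.1873] w 0.0513 yang 1.523 q [0.38 0.39 0.1  1.28 0.   0.43] F [ 0.2 -0.4 -2.7]
rotfix [0.0016 0.0013 0.0021]
(0.525, 0.2105, 0.0765) [-0.0012 -0.0007  0.1108]
```

Converted, 0.112 m is 0.1493, 0.109 m is 0.1453.

Emit:
{"fn": "arm_command", "kwargs": {"moves": [[[0,0,0.0267,0,0,0,0.04],[0,0,0.0667,0,0,0,0.04],[0,0,0.1067,0,0,0,0.04],[0,0,0.1333,0,0,0,0.04],[0,0,0.1453,0,0,0,0.04],[0,0,0.1493,0,0,0,0.04],[0,0,0.1493,0,0,0,0.04],[0,0,0.1493,0,0,0,0.04]]]}}

```text
clock: 39.6
tcp_pos: [0.5256, 0.2105, 0.0768]
tcp_rot: [0.079, 3.136, 0.005]
contact_force: [0.1, 0.2, -1.9]
width: 0.0516
grip_force: 63.0
```

Converted, -0.44 m is -0.5867, -0.42 m is -0.56.

Emit:
{"fn": "arm_command", "kwargs": {"moves": [[[0,0,0,0,0,0,0.085],[0,0,0,0,0,0,0.085],[0,0,0,0,0,0,0.085],[0,0,0,0,0,0,0.085],[0,0,0,0,0,0,0.085],[0,0,-0.0267,0,0,0,0.085],[0,0,-0.0667,0,0,0,0.085],[0,0,-0.12,0,0,0,0.085],[0.0133,-0.04,-0.1733,0,0,0,0.085],[0.0267,-0.0933,-0.1867,0,0,0,0.085],[0.04,-0.16,-0.1867,0,0,0,0.085],[0.0533,-0.22,-0.1867,0,0,0,0.085],[0.0667,-0.28,-0.1867,0,0,0,0.085],[0.08,-0.34,-0.1867,0,0,0,0.085],[0.0867,-0.4,-0.1867,0,0,0,0.085],[0.0933,-0.46,-0.1867,0,0,0,0.085],[0.0933,-0.52,-0.1867,0,0,0,0.085],[0.0933,-0.56,-0.1867,0,0,0,0.085],[0.0933,-0.5867,-0.1867,0,0,0,0.085],[0.0933,-0.5867,-0.1867,0,0,0,0.085]]]}}

```text
clock: 41.6
tcp_pos: [0.432, -0.2283, 0.2144]
tcp_rot: [0.084, 3.138, 0.002]
contact_force: [0.4, 0.5, 0.1]
width: 0.0851
grip_force: 0.0
```

Run:
```python
from h import *
go((.4277,-.2759,.19))
```

```text
41.6 [ 0.432  -0.2283  0.2144] w 0.0851 yang 1.517 q [-0.49  0.23 -0.06  1.28  0.   -0.43] F [0.4 0.5 0.1]
rotfix [ 0.0013  0.0022 -0.004 ]
(0.4277, -0.2759, 0.19) [ 0.002  -0.0478  0.0244]
```

Converted, 0.138 m is 0.184, 0.002 m is 0.0027.

Emit:
{"fn": "arm_command", "kwargs": {"moves": [[[0.0013,-0.0333,0,0,0,0,0.085],[0.0027,-0.0573,0.0133,0,0,0,0.085],[0.0027,-0.0613,0.0533,0,0,0,0.085],[0.0027,-0.0613,0.1067,0,0,0,0.085],[0.0027,-0.0613,0.1533,0,0,0,0.085],[0.0027,-0.0613,0.176,0,0,0,0.085],[0.0027,-0.0613,0.184,0,0,0,0.085],[0.0027,-0.0613,0.184,0,0,0,0.085],[0.0027,-0.0613,0.184,0,0,0,0.05],[0.0027,-0.0613,0.184,0,0,0,0.05],[0.0027,-0.0613,0.184,0,0,0,0.05],[0.0027,-0.0613,0.184,0,0,0,0.05],[0.0027,-0.0613,0.184,0,0,0,0.05],[0.0027,-0.0613,0.184,0,0,0,0.05],[0.0027,-0.0613,0.184,0,0,0,0.05],[0.0027,-0.0613,0.184,0,0,0,0.05]]]}}

```text
clock: 43.2
tcp_pos: [0.4298, -0.2725, 0.0786]
tcp_rot: [0.078, 3.135, -0.001]
contact_force: [-0.0, -0.6, 6.2]
width: 0.058
grip_force: 63.6
```

Run:
```python
from h import *
go((.448,.273,.19))
```

```text
43.2 [ 0.4298 -0.2725  0.0786] w 0.058 yang 1.521 q [-0.57  0.37 -0.23  0.96  0.   -0.52] F [-0.  -0.6  6.2]
rotfix [-0.0002  0.0059 -0.0002]
(0.448, 0.273, 0.19) [ 0.0089  0.5457 -0.1114]
```

Converted, 0.54 m is 0.72, 0.007 m is 0.0093.

Emit:
{"fn": "arm_command", "kwargs": {"moves": [[[0,0,-0.0133,0,0,0,0.05],[0,0,-0.04,0,0,0,0.05],[0,0,-0.08,0,0,0,0.05],[0,0.0133,-0.12,0,0,0,0.05],[0,0.04,-0.1467,0,0,0,0.05],[0,0.08,-0.16,0,0,0,0.05],[0,0.1267,-0.16,0,0,0,0.05],[0,0.1733,-0.16,0,0,0,0.05],[0.0013,0.2227,-0.16,0,0,0,0.05],[0.0027,0.272,-0.16,0,0,0,0.05],[0.004,0.3213,-0.16,0,0,0,0.05],[0.0053,0.3707,-0.16,0,0,0,0.05],[0.0067,0.42,-0.16,0,0,0,0.05],[0.008,0.4693,-0.16,0,0,0,0.05],[0.0093,0.5187,-0.16,0,0,0,0.05],[0.0093,0.568,-0.16,0,0,0,0.05],[0.0093,0.6173,-0.16,0,0,0,0.05],[0.0093,0.664,-0.16,0,0,0,0.05],[0.0093,0.7,-0.16,0,0,0,0.05],[0.0093,0.72,-0.16,0,0,0,0.05]]]}}

```text
clock: 45.2
tcp_pos: [0.4474, 0.2699, 0.1976]
tcp_rot: [0.075, 3.139, 0.003]
contact_force: [-0.7, 0.5, -3.3]
width: 0.0583
grip_force: 65.3
```

Run:
```python
from h import *
go((.450,.273,.0865))
```

```text
45.2 [0.4474 0.2699 0.1976] w 0.0583 yang 1.523 q [ 0.54  0.3  -0.    1.26  0.    0.59] F [-0.7  0.5 -3.3]
rotfix [0.0022 0.0015 0.0023]
(0.45, 0.273, 0.0865) [-0.0024  0.0032  0.1111]
```

Converted, 0.111 m is 0.148, 0.003 m is 0.004.

Emit:
{"fn": "arm_command", "kwargs": {"moves": [[[-0.0013,0.004,0.0267,0,0,0,0.05],[-0.0013,0.004,0.0667,0,0,0,0.05],[-0.0013,0.004,0.1067,0,0,0,0.05],[-0.0013,0.004,0.1333,0,0,0,0.05],[-0.0013,0.004,0.1453,0,0,0,0.05],[-0.0013,0.004,0.148,0,0,0,0.05],[-0.0013,0.004,0.148,0,0,0,0.05],[-0.0013,0.004,0.148,0,0,0,0.05]]]}}

```text
clock: 46.0
tcp_pos: [0.4502, 0.2715, 0.0878]
tcp_rot: [0.079, 3.137, 0.005]
contact_force: [0.3, -0.2, -2.8]
width: 0.0583
grip_force: 65.3
```

Converted, -0.42 m is -0.56, -0.39 m is -0.52.

Emit:
{"fn": "arm_command", "kwargs": {"moves": [[[0,0,0,0,0,0,0.085],[0,0,0,0,0,0,0.085],[0,0,0,0,0,0,0.085],[0,0,0,0,0,0,0.085],[0,0,0,0,0,0,0.085],[0,0,-0.0267,0,0,0,0.085],[0,0,-0.0667,0,0,0,0.085],[0,0,-0.12,0,0,0,0.085],[0.0133,-0.04,-0.1733,0,0,0,0.085],[0.04,-0.0933,-0.1867,0,0,0,0.085],[0.0667,-0.16,-0.1867,0,0,0,0.085],[0.0933,-0.22,-0.1867,0,0,0,0.085],[0.12,-0.28,-0.1867,0,0,0,0.085],[0.1333,-0.34,-0.1867,0,0,0,0.085],[0.1333,-0.4,-0.1867,0,0,0,0.085],[0.1333,-0.46,-0.1867,0,0,0,0.085],[0.1333,-0.52,-0.1867,0,0,0,0.085],[0.1333,-0.56,-0.1867,0,0,0,0.085],[0.1333,-0.56,-0.1867,0,0,0,0.085],[0.1333,-0.56,-0.1867,0,0,0,0.085]]]}}

```text
clock: 48.0
tcp_pos: [0.328, -0.1439, 0.2254]
tcp_rot: [0.082, 3.139, 0.004]
contact_force: [0.7, 1.1, 0.0]
width: 0.0849
grip_force: 0.0
```

Run:
```python
from h import *
from plant import robot
import cv2
go()
f=robot.grab_frame("top");a=f["img"];b=cv2.imread("pics/top0.png")
r=lambda i:cv2.resize(i[225:325,175:295],None,fx=5,fy=5,interpolation=cv2.INTER_CUBIC)[:, :400]
cv2.imwrite("pics/cmp.png",cv2.hconcat([r(b),r(a)]))
cv2.imwrite("pics/top9.png",a)
```

```text
48.0 [ 0.328  -0.1439  0.2254] w 0.0849 yang 1.519 q [-0.42 -0.04 -0.33  1.28  0.   -0.36] F [0.7 1.1 0. ]
rotfix [ 0.0026  0.0018 -0.0022]
```

View pics/cmp.png

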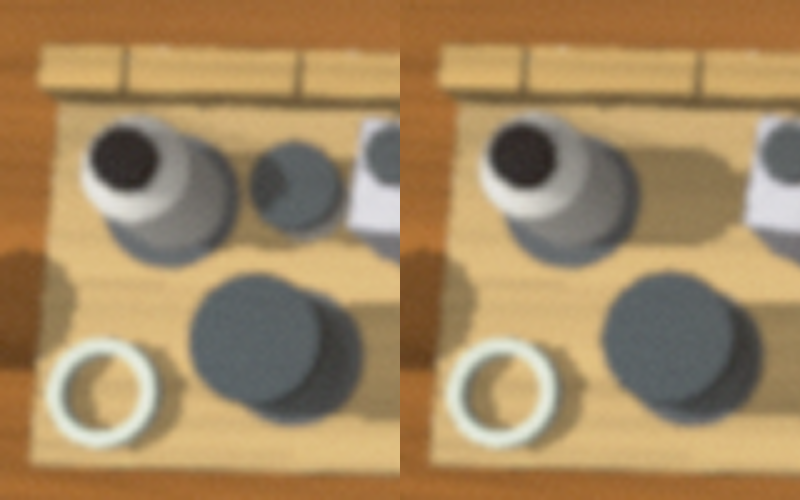

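View pics/top9.png

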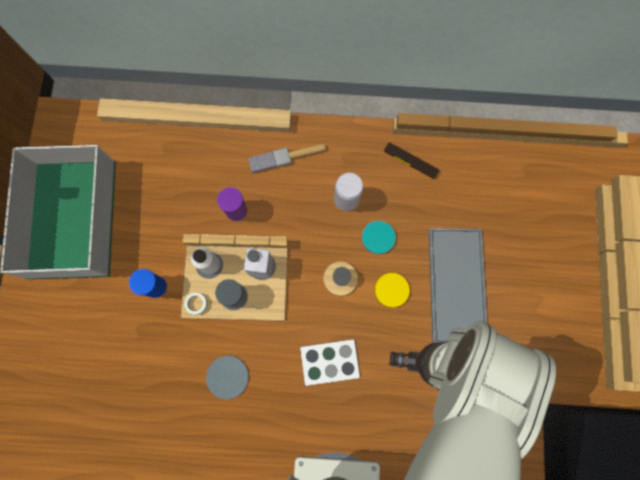

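The before/after crops show the bottle and tin within about 2 mm of where they started. The jar is about 5 mm off in y and upright, which is inside the limit. The pot is on the plinth at (342,277) and the can hasn't moved, so I'm handing in.

```bash
python3 -c "
from plant import robot
print(robot.hand_in())"
```

```text
the job is handed in; nothing more can be done
None
```

I handed the job in at about 48 s; no verdict came back. In the last top-camera picture the pot is centred on the plywood plinth, the bottle and tin are back within about 2 mm of their starting spots, the jar is about 5 mm off, and the can has not moved.

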